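# Square a fossil block into the imaging jig

## Task

Get the sawn fossil block ready for its photograph in the imaging jig: first tighten the red bolt knob clockwise fully home to its end stop, then the blue one. Then stand the block upright on the jig plate, fossil face up, its long sides parallel to the long stop, and press it firmly into the corner so that it is flush against both stops at once. Finish while still gripping the block and pushing it against both stops - do not let go - and leave the other rocks, the jars and the tray where they are.

Things in the scene. Friction and masses are not known exactly. Their poses are not given: they have to be found in the camera images.
- corner (a point): Inner corner of the jig's L: where both stops' inner faces meet the plate's top (8 mm above the table). Axes: z up; long stop's inner face is the plane x=0, short stop's is y=0; the block belongs at x<0, y<0, so press towards +x and +y. Seated, the block's centre is at (-23, -35, +30) mm in these axes. Plate (aluminium, fixed, 220 x 220 mm) spans x and y from -180 to +40 mm.
- long_stop: Long stop bar, 16 thick (x) x 144 long (y) x 16 mm high, standing on the plate, top 24 mm above the table. Origin: centre of its underside; axes parallel to those of the corner. Rigid, does not move.
- short_stop: Short stop bar, 121 long (x) x 16 thick (y) x 16 mm high, standing on the plate, top 24 mm above the table. Origin: centre of its underside; axes parallel to those of the corner. Rigid, does not move.
- red_bolt_grip (a point): Red captive bolt knob at the free end of the long stop: point on its upright axis, 49 mm above the table, centre of a red bar 44 mm long (x axis), 12 mm wide (y axis: grasp across it), 22 mm high (38 to 60 mm above the table). Axes turn with the knob. Under it a 34 x 44 mm steel foot block, top 24 mm above the table.
- red_bolt (a joint): Turn of the red bolt knob: grows clockwise seen from above; starts at 0 to 0.35 rad, end stop at 1.4 rad (tight). Light friction, 0.05 N m; stays where it is left.
- blue_bolt_grip (a point): Grip point of the blue captive bolt knob at the free end of the short stop; same shape, heights and axes as the red one (foot block 44 x 34 mm).
- blue_bolt (a joint): Turn of the blue bolt knob: grows clockwise seen from above; starts at 0 to 0.35 rad, end stop at 1.4 rad (tight). Light friction, 0.05 N m; stays where it is left.
- block_center (a point): Centre of the sawn buff stone block with pale layers and a dark spiral fossil on top; 46 (x) x 70 (y) x 60 mm high (z), about 0.45 kg, loose on the table on the robot's right. Grasp across the 46 mm width, high enough that the fingertips clear the 16 mm high stops. Either way round (half a turn about z) is right.
- block: The same block; origin at the centre of its underside, same axes. Its friction on plate and stops is high (near 1): rubbing on one stop or a heavy downward press can hold it short of the other, so unload it from the plate and push first on one stop (about 8 N), then about twice as hard on the other.
- dark_rock_center (a point): Bystander: flat dark grey rock, about 72 mm across, 26 mm high; point at its centre. Leave it alone.
- brown_rock_center (a point): Bystander: brown rock, about 68 mm across, 34 mm high; point at its centre. Leave it alone.
- big_jar_center (a point): Bystander: clear specimen jar with white lid, 95 mm across, 85 mm high; point at its centre.
- mid_jar_center (a point): Bystander: clear specimen jar with white lid, 60 mm across, 80 mm high; point at its centre.
- small_jar_center (a point): Bystander: clear specimen jar with white lid, 51 mm across, 60 mm high; point at its centre.
- tray_center (a point): Bystander: aluminium tray of rock chips, 100 x 150 x 22 mm; point at its centre.
Things that resemble listed ones, but are neither listed nor needed, are in the scene too. What is shaped like the block but purple or turquoise is not meant.

How it is judged:
On the way, in this order (a step that is already met when the one before it is completed fails the run):
1. the red bolt knob is tightened to its end stop (value of joint red_bolt above 1.28 rad), for 0.1 s.
2. the blue bolt knob is tightened to its end stop (value of joint blue_bolt above 1.28 rad), for 0.1 s.
3. the block is pressed flush into the corner against both stops (x of block_center in the frame of corner between -0.027 and -0.019 m and y of block_center in the frame of corner between -0.039 and -0.031 m and z of block_center in the frame of corner between 0.026 and 0.034 m and angle between the y axis of block_center and the y axis of corner, either way round below 0.06 rad and angle between block_center's own z axis and vertical below 0.06 rad and contact force between block and long_stop above 1.5 N and contact force between block and short_stop above 1.5 N and contact force between the fingers and block above 2 N), for 0.2 s.
At the end, for the whole second after the job is handed in: Both bolt knobs within 0.12 rad of their end stops; the block upright on the plate, within 4 mm and 0.06 rad of its seat in the corner, gripped by the fingers and pushed against each stop with more than 1.5 N through the last second (all of step 3 and value of joint each of red_bolt, blue_bolt above 1.28 rad); the arm keeps its last pose, push and grip.
It fails at once if a bystander rock, jar or tray is moved more than 20 mm (distance of any of dark_rock_center, brown_rock_center, big_jar_center, mid_jar_center, small_jar_center, tray_center from where it was at the start of the episode above 0.02 m).
It also fails if it takes over 72 s, if anything falls off the work surface, if the arm or the gripper's body presses on something with over 40 N, if the wrist force passes 120 N, or if a joint passes its speed limit or range.

## Robot

A 6-joint arm with a two-finger parallel gripper is mounted at the origin on the work surface. World frame = base frame: x ahead of the robot, y to its left, z up, the work surface at z = 0. Lengths are in m, angles in rad, forces in N, time in s.
With the tool pointing down it reaches from about 0.275 to 0.875 m from the base axis. Payload 12.5 kg.
Tool frame: the origin (TCP) lies on the centre line of the jaws, within the pads' length; the fingertips stand r.finger_overhang ahead of it and the grasp point (between the pads) lies 3 mm ahead of it (r.finger_overhang is the distance from the TCP to the fingertips, in m); z points along the fingers, y is the direction in which the jaws open and shut (so a half turn about z gives the same grasp; the last joint's range is limited). The gripper opens to 85 mm and grips with 20 to 120 N. Pads are 22 mm wide; open, the fingers measure 114 mm over their backs; the gripper's body (76 mm by 85 mm) begins 54 mm behind the grasp point. The pads swing forward as they close: fully open they stand 13 mm farther back than shut.
Start: joints at [1.111, 0.351, 1.652, -0, 1.139, -0.085], TCP at [0.201, 0.512, 0.253] pointing down, gripper open.
Joint ranges: [-2.75, 2.75], [-0.79, 2.1], [0.01, 2.65], [-1.57, 4.71], [0.07, 3.14], [-2.87, 2.87]. Speed limits (rad/s): [2.22, 2.22, 2.79, 3.14, 3.14, 3.14].

## Interface

Orientations are given as a unit quaternion [x, y, z, w].
In Python, from cell import r, optics gives the robot as it stands. The module is installed in compiled form; this text tells all that it offers. Calls block until the motion is done:
- r.move_to(position, orientation): joint-space move of the TCP to a pose.
- r.move_linear(position, rot=None, vel=0.15): straight line of the TCP; rot=None keeps the orientation; vel is the mean speed in m/s.
- r.set_joints(angles): joint-space move.
- r.set_gripper(opening, squeeze=None): opening from 0.0 (shut) to 1.0 (fully open); squeeze is the grip in N (None keeps the last); returns when the fingers have stopped.
- r.sleep(seconds).
- r.inverse_kinematics(position, orientation): joint angles nearest the present ones, or None.
- optics.get_image(name): name is "scene" or "top"; returns a dict with "pixels" (400x640x3 uint8, red, green, blue), "depth" (400x640 float32, m along the optical axis (not along the pixel's ray), 0 where there is no reading), "fx", "fy", "cx", "cy" (pixels), "D" ([k1, k2, p1, p2, k3] as OpenCV has them; the pictures are not rectified), "camera_from_world" (4x4, takes a point from world to camera coordinates). Camera axes: x right, y down, z forward; pixel columns grow to the right and rows downward; lengths in m; the calibration is good to about 2 mm. A picture is of the moment at which its call begins.
A pose or a line that the arm cannot do raises r.PlanningError and nothing moves.
- r.hand_in(): hands the job in, once; it reports no verdict.
Readings, each from a call of its own:
- r.current_t(): time.
- r.current_q(): joint angles.
- r.current_qvel(): joint speeds.
- r.current_effort(): joint torques, N m.
- r.current_tool_pos(): TCP position.
- r.current_ee_rot(): TCP orientation.
- r.current_contact_force(): force on the tool from outside, world axes, zero at the start.
- r.current_torque(): the same for the moment, N m.
- r.current_opening(): opening from 0.0 (shut) to 1.0 (fully open).
Only numpy, scipy, OpenCV 4.12 (cv2) and the standard library are available. Lean on these libraries where they do the work, as an engineer would, in place of code of your own. Each camera call takes 0.05 s, during which the arm holds its last target. There are 200 camera calls.

## Working session

There is one attempt and no reset: what is moved stays moved. The work goes in short steps, each a Python script; the robot and the scene stay as the last script left them, time stands still between calls to the robot, and variables do not carry over. Pictures are saved under pics/ and viewed, about 8 in all and at most 12, crops included, and the job is handed in when it is done.

```bash
mkdir -p pics
cat > h.py <<'E'
import numpy as np, cv2, pickle
from cell import r, optics
def snap(n,tag):
    d=optics.get_image(n); cv2.imwrite(f'pics/{tag}.png',d['pixels'][:,:,::-1]); pickle.dump(d,open(f'pics/{tag}.pkl','wb')); return d
def cloud(d):
    K=np.array([[d['fx'],0,d['cx']],[0,d['fy'],d['cy']],[0,0,1]]);h,w=d['depth'].shape
    u,v=np.meshgrid(np.arange(w),np.arange(h))
    n=cv2.undistortPoints(np.stack([u,v],-1).reshape(-1,1,2).astype(np.float64),K,np.array(d['D'],float)).reshape(h,w,2)
    P=np.concatenate([n,np.ones((h,w,1))],-1)*d['depth'][...,None]
    T=np.linalg.inv(d['camera_from_world'])
    W=P@T[:3,:3].T+T[:3,3]; W[d['depth']==0]=np.nan
    return W
E
python3 - <<'E'
from h import *
for n in('top','scene'):
    d=snap(n,n+'0'); print(n,np.linalg.inv(d['camera_from_world'])[:3,3],d['fx'],d['D'])
print(r.finger_overhang,r.current_tool_pos(),r.current_t())
E
```

```text
top [0.46953985 0.00376138 1.33712494] 474.8532080297515 [-0.11871294  0.          0.          0.          0.        ]
scene [1.33678838 0.39530853 1.02304105] 455.69348970705 [-0.05923221  0.          0.          0.          0.        ]
0.022 [0.20120373 0.51157588 0.25281977] 0.1
```

View pics/top0.png

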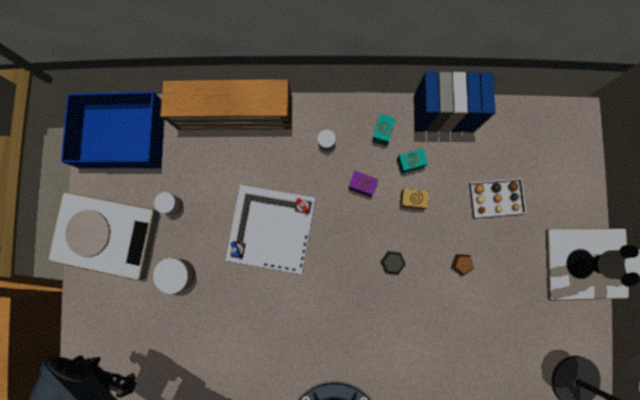

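View pics/scene0.png

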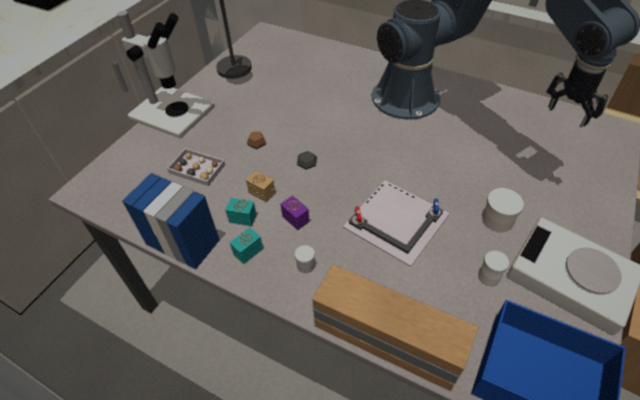

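```bash
cat > m.py <<'E'
from h import *
for tag in('top0','scene0'):
    d=pickle.load(open(f'pics/{tag}.pkl','rb'));W=cloud(d);p=d['pixels'];hsv=cv2.cvtColor(p,cv2.COLOR_RGB2HSV);z=W[...,2]
    b=(slice(150,300),slice(200,450)) if tag=='top0' else (slice(150,290),slice(230,470))
    M=np.zeros(z.shape,bool);M[b]=1
    H,S,V=[hsv[...,i].astype(int) for i in range(3)]
    def rep(n,m):
        m=m&M&np.isfinite(z)
        if m.sum()<4: print(tag,n,m.sum());return
        k,l,st,c=cv2.connectedComponentsWithStats(m.astype(np.uint8),connectivity=8); j=1+np.argmax(st[1:,4]); m=l==j
        q=W[m]; rc=cv2.minAreaRect((q[:,:2]*1000).astype(np.float32))
        a=np.cov(q[:,:2].T);e,v=np.linalg.eigh(a);ang=np.degrees(np.arctan2(v[1,1],v[0,1]))
        print(tag,n,len(q),'mean',q.mean(0).round(4),'zpct',np.nanpercentile(q[:,2],[5,50,95]).round(4),'rect',np.round(rc[0],1),np.round(rc[1],1),round(rc[2],1),'pca',round(ang,1),np.sqrt(e).round(4))
    rep('red',((H<8)|(H>172))&(S>130)&(V>80)&(z>.03))
    rep('blue',(H>105)&(H<125)&(S>130)&(z>.03))
    rep('blocktop',(H>8)&(H<28)&(S>70)&(z>.052))
    rep('block',(z>.01)&(z<.08)&(H>8)&(H<28)&(S>70))
    rep('plate',(V>150)&(S<40)&(z<.03))
    rep('stop',(V<100)&(S<60)&(z>.018)&(z<.03))
    x=p[b]; cv2.imwrite(f'pics/c_{tag}.png',cv2.resize(x[:,:,::-1],None,fx=3.2,fy=3.2,interpolation=cv2.INTER_CUBIC))
E
python3 m.py
```

```text
top0 red 27 mean [0.5989 0.0862 0.0583] zpct [0.0539 0.0584 0.0618] rect [598.7  86.3] [17.6 10.5] 34.3 pca -147.4 [0.0032 0.0052]
top0 blue 28 mean [0.4746 0.2671 0.0587] zpct [0.0535 0.0593 0.0627] rect [474.5 268.1] [16.8 11.9] 27.8 pca -164.8 [0.0035 0.0048]
top0 blocktop 448 mean [ 0.6284 -0.2143  0.06  ] zpct [0.0553 0.06   0.0647] rect [ 629.1 -214.5] [71.4 47.1] 83.7 pca 83.9 [0.0135 0.0206]
top0 block 514 mean [ 0.6269 -0.2122  0.0566] zpct [0.029  0.0594 0.0641] rect [ 629.  -214.6] [71.4 47.2] 83.5 pca 84.0 [0.0143 0.0213]
top0 plate 3570 mean [0.524  0.1729 0.0081] zpct [0.0036 0.0081 0.0126] rect [528.2 187.8] [214.9 178.5] 80.8 pca 110.2 [0.0482 0.0514]
top0 stop 587 mean [0.5927 0.2178 0.0239] zpct [0.0197 0.0239 0.028 ] rect [557.1 190.6] [158.  151.5] 79.3 pca 124.0 [0.0305 0.0583]
scene0 red 34 mean [0.6248 0.0997 0.0572] zpct [0.0469 0.0586 0.0618] rect [622.5  98.2] [22.2  9.9] 42.1 pca -136.1 [0.0031 0.0066]
scene0 blue 29 mean [0.5031 0.2767 0.0567] zpct [0.0476 0.058  0.0628] rect [499.  276.1] [23.7  9.8] 26.1 pca -149.4 [0.003  0.0064]
scene0 blocktop 947 mean [0.8621 0.179  0.1394] zpct [0.1368 0.1394 0.1422] rect [846.1 188.3] [ 63.9 157.8] 26.4 pca 107.8 [0.0144 0.0357]
scene0 block 557 mean [ 0.6403 -0.21    0.047 ] zpct [0.0152 0.0563 0.063 ] rect [ 633.4 -215.9] [71.1 48.5] 82.4 pca 91.2 [0.0145 0.0221]
scene0 plate 2541 mean [0.5224 0.1691 0.0083] zpct [0.0048 0.0084 0.0119] rect [514.4 165.5] [175.3 180.2] 81.1 pca -138.2 [0.0459 0.0494]
scene0 stop 632 mean [0.5973 0.2087 0.0239] zpct [0.0192 0.024  0.0279] rect [596.4 212.1] [127.4 265.8] 33.8 pca 122.2 [0.0333 0.0698]
```

```bash
sleep 4; ls pics
```

```text
c_scene0.png
c_top0.png
scene0.pkl
scene0.png
top0.pkl
top0.png
```

View pics/c_top0.png

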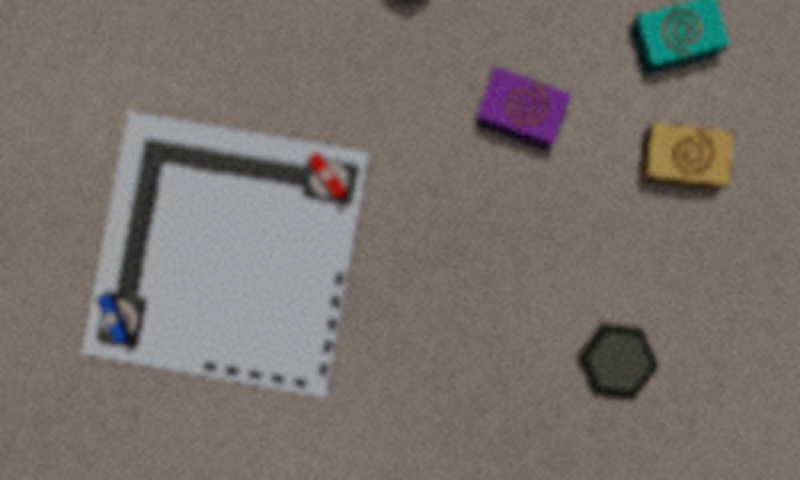

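View pics/c_scene0.png

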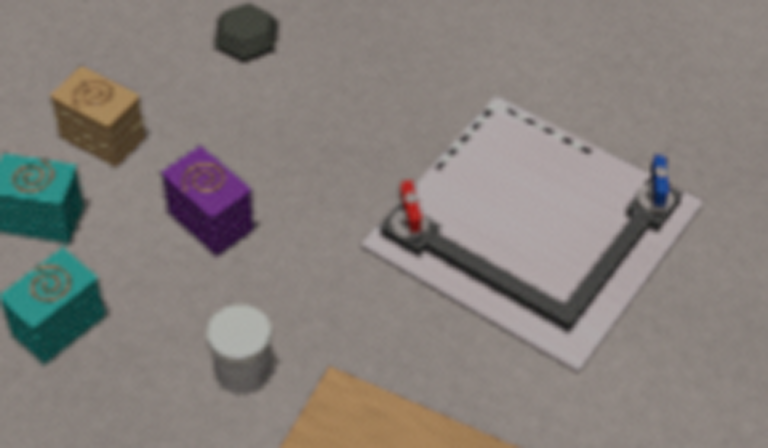

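```bash
cat > m2.py <<'E'
from h import *
from scipy.spatial.transform import Rotation as Ro
for tag in('top0','scene0'):
    d=pickle.load(open(f'pics/{tag}.pkl','rb'));W=cloud(d);p=d['pixels'];hsv=cv2.cvtColor(p,cv2.COLOR_RGB2HSV);z=W[...,2]
    H,S,V=[hsv[...,i].astype(int) for i in range(3)]
    near=np.hypot(W[...,0]-.53,W[...,1]-.18)<.165
    m=((V>140)&(S<45)&near&(z<.03)&(z>-.005)).astype(np.uint8)
    m=cv2.morphologyEx(m,cv2.MORPH_OPEN,np.ones((2,2)))
    rc=cv2.minAreaRect((W[m>0][:,:2]*1000).astype(np.float32));th=np.radians(rc[2]-90)
    R=np.array([[np.cos(th),-np.sin(th)],[np.sin(th),np.cos(th)]])
    C=np.array(rc[0])/1000+R@[.07,.07];print(tag,'plate',rc,'corner',C)
    q=W[(z>.019)&(z<.029)&near&(V<110)];l=(q[:,:2]-C)@R
    s=l[(l[:,1]>-.09)&(l[:,1]<-.01)&(abs(l[:,0])<.03)];t=l[(l[:,0]>-.08)&(l[:,0]<-.01)&(abs(l[:,1])<.03)]
    print(' long bar x pct',np.percentile(s[:,0],[2,50,98]).round(4),'tilt',np.polyfit(s[:,1],s[:,0],1)[0].round(3),'short y',np.percentile(t[:,1],[2,50,98]).round(4),'tilt',np.polyfit(t[:,0],t[:,1],1)[0].round(3))
    for n,c in(('red',(.603,.083)),('blue',(.48,.268))):
        q=W[(z>.048)&(z<.07)&(np.hypot(W[...,0]-c[0],W[...,1]-c[1])<.045)]
        k=cv2.minAreaRect((q[:,:2]*1000).astype(np.float32));e,v=np.linalg.eigh(np.cov(q[:,:2].T))
        print(' ',n,len(q),q[:,:2].mean(0).round(4),'rect',np.round(k[0],1),np.round(k[1],1),round(k[2],1),'pca',np.degrees(np.arctan2(v[1,1],v[0,1])).round(1),np.sqrt(e*12).round(4),'local',((q[:,:2].mean(0)-C)@R).round(4))
rot=Ro.from_quat(r.current_ee_rot());print(rot.as_matrix().round(3))
E
python3 m2.py
```

```text
top0 plate ((nan, nan), (0.0, 0.0), 0.0) corner [nan nan]Traceback (most recent call last):
  File "m2.py", line 14, in <module>
    print(' long bar x pct',np.percentile(s[:,0],[2,50,98]).round(4),'tilt',np.polyfit(s[:,1],s[:,0],1)[0].round(3),'short y',np.percentile(t[:,1],[2,50,98]).round(4),'tilt',np.polyfit(t[:,0],t[:,1],1)[0].round(3))
                            ~~~~~~~~~~~~~^^^^^^^^^^^^^^^^^^
    return _quantile_unchecked(
        a, q, axis, out, overwrite_input, method, keepdims, weights)
    return _ureduce(a,
                    func=_quantile_ureduce_func,
    ...<5 lines>...
                    overwrite_input=overwrite_input,
                    method=method)
    r = func(a, **kwargs)
    result = _quantile(arr,
                       quantiles=q,
    ...<2 lines>...
                       out=out,
                       weights=wgt)
    slices_having_nans = np.isnan(arr[-1, ...])
                                  ~~~^^^^^^^^^
IndexError: index -1 is out of bounds for axis 0 with size 0
```

```bash
sed -i 's/rc=cv2.minAreaRect((W\[m>0\]/rc=cv2.minAreaRect((W[(m>0)\&np.isfinite(z)]/' m2.py; python3 m2.py
```

```text
top0 plate ((543.5114135742188, 183.48089599609375), (217.10659790039062, 217.53387451171875), 80.59331512451172) corner [0.62401101 0.24109874]
 long bar x pct [0.001  0.0089 0.0168] tilt 0.001 short y [0.0003 0.0086 0.0168] tilt -0.01
  red 72 [0.6089 0.0946] rect [608.6  94.4] [43.2 12.1] 37.5 pca -142.3 [0.0122 0.0432] local [ 0.009 -0.147]
  blue 85 [0.4878 0.2727] rect [487.4 273.1] [44.1 13.1] 24.9 pca -157.5 [0.0133 0.044 ] local [-0.1396  0.0089]
scene0 plate ((532.1988525390625, 194.33169555664062), (294.0436096191406, 326.7027587890625), 88.34982299804688) corner [0.60418561 0.26228687]
 long bar x pct [-0.0222  0.0231  0.0296] tilt -0.27 short y [-0.0127 -0.0016  0.008 ] tilt -0.136
  red 72 [0.6163 0.0928] rect [613.3  91.6] [44.9 12.8] 38.7 pca -142.6 [0.0128 0.0454] local [ 0.017  -0.1691]
  blue 70 [0.4929 0.2728] rect [489.6 271.9] [45.9 12.5] 21.2 pca -156.7 [0.0128 0.046 ] local [-0.1115  0.0074]
[[-0.931  0.366 -0.   ]
 [ 0.366  0.931 -0.001]
 [ 0.    -0.001 -1.   ]]
```

```bash
cat >> h.py <<'E'
from scipy.spatial.transform import Rotation as Ro
def quat(yaw): return (Ro.from_euler('z',yaw,degrees=True)*Ro.from_euler('x',180,degrees=True)).as_quat()
def yaw(): 
    m=Ro.from_quat(r.current_ee_rot()).as_matrix(); return np.degrees(np.arctan2(m[1,0],m[0,0]))
def st(s=''):
    print(s,'t%.1f'%r.current_t(),'p',np.round(r.current_tool_pos(),4),'yaw %.1f'%yaw(),'F',np.round(r.current_contact_force(),1),'M',np.round(r.current_torque(),2),'op %.3f'%r.current_opening(),flush=True)
def knob(x,y,yw):
    r.move_to([x,y,.13],quat(yw)); print('q',np.round(r.current_q(),2))
    assert r.current_q()[5]<1.2
    r.move_linear([x,y,.052],vel=.12); st('down')
    r.set_gripper(0,squeeze=50); st('grip')
    q0=np.array(r.current_q()); 
    for i in range(1,18):
        q=q0.copy(); q[5]+=.1*i; r.set_joints(q); M=np.array(r.current_torque()); st(i)
        if abs(M[2])>1.5: break
    r.sleep(.3); st('end')
E
python3 - <<'E'
from h import *
knob(.609,.0938,-142.4)
E
```

```text
q [ 0.08  0.61  1.57  0.    0.96 -2.15]
down t3.0 p [0.6094 0.0939 0.0526] yaw -142.4 F [ 0.6 -0.3  0.1] M [-0.02 -0.04 -0.03] op 1.007
grip t3.7 p [0.61   0.0928 0.0526] yaw -142.4 F [ 1.9 -7.3  1.3] M [-1.19 -0.43  0.01] op 0.175
1 t3.9 p [0.61   0.0927 0.0526] yaw -148.0 F [ 0.8 -1.  -0.1] M [-0.11  0.   -0.07] op 0.171
2 t4.2 p [0.61   0.0927 0.0526] yaw -153.6 F [ 0.3 -1.6  0.3] M [-0.19  0.01 -0.02] op 0.179
3 t4.4 p [0.6099 0.0928 0.0526] yaw -159.3 F [-0.6 -1.4  0.3] M [-0.09  0.02 -0.01] op 0.173
4 t4.7 p [0.6099 0.0928 0.0526] yaw -165.0 F [-0.3 -1.   0.2] M [-0.1   0.08 -0.13] op 0.174
5 t4.9 p [0.6099 0.0929 0.0526] yaw -170.7 F [-0.3  0.2  1. ] M [ 0.03  0.12 -0.06] op 0.176
6 t5.2 p [0.6099 0.0929 0.0526] yaw -176.4 F [-1.3  0.1  0.7] M [ 0.08  0.09 -0.06] op 0.170
7 t5.4 p [0.6099 0.0929 0.0526] yaw 177.8 F [-0.5  1.1  1. ] M [ 0.25  0.13 -0.06] op 0.176
8 t5.7 p [0.6099 0.0929 0.0526] yaw 172.1 F [-0.9  2.2  1.1] M [ 0.42  0.16 -0.05] op 0.171
9 t5.9 p [0.6099 0.093  0.0526] yaw 166.4 F [-0.7  1.6  0.7] M [ 0.49  0.11 -0.02] op 0.172
10 t6.2 p [0.61   0.093  0.0526] yaw 160.6 F [-0.9  3.8 -0.9] M [ 0.61  0.13 -0.04] op 0.180
11 t6.4 p [0.61   0.093  0.0526] yaw 154.9 F [-1.3  4.4 -0.3] M [ 0.85  0.11 -0.02] op 0.176
12 t6.7 p [0.61   0.093  0.0526] yaw 149.1 F [-0.4  4.3  0.4] M [ 0.88  0.08 -0.1 ] op 0.176
13 t6.9 p [0.61   0.0931 0.0526] yaw 143.4 F [-0.5  5.4 -0. ] M [ 0.9   0.05 -0.02] op 0.176
14 t7.2 p [0.61   0.0931 0.0526] yaw 137.7 F [-0.2  5.6 -0.1] M [0.94 0.02 0.45] op 0.177
15 t7.4 p [0.6105 0.0926 0.0526] yaw 132.0 F [ 5.7  1.6 -3.4] M [ 0.09 -0.82  0.48] op 0.174
16 t7.7 p [0.6101 0.093  0.0528] yaw 126.3 F [1.9 4.4 0.5] M [ 0.55 -0.31  0.99] op 0.177
17 t7.9 p [0.6101 0.093  0.0529] yaw 120.7 F [1.  4.  2.3] M [ 0.72 -0.1   2.64] op 0.175
end t8.2 p [0.6101 0.093  0.0529] yaw 120.4 F [0.6 5.5 4.7] M [ 0.83 -0.07  2.78] op 0.179
```

```bash
sed -i 's/abs(M\[2\])>1.5/M[2]>.9/' h.py
python3 - <<'E'
from h import *
r.set_gripper(1); st()
p=r.current_tool_pos(); r.move_linear([p[0],p[1],.14],vel=.2)
knob(.4882,.2725,-157)
r.set_gripper(1)
p=r.current_tool_pos(); r.move_linear([p[0],p[1],.2],vel=.2)
r.move_to([.615,-.21,.2],quat(83.7)); st(); print(np.round(r.current_q(),2))
d=snap('top','top1');cv2.imwrite('pics/c_top1.png',cv2.resize(d['pixels'][170:300,200:460,::-1],None,fx=3,fy=3,interpolation=cv2.INTER_CUBIC))
W=cloud(d);z=W[...,2]
for n,c in(('red',(.61,.093)),('blue',(.488,.2725))):
    q=W[(z>.048)&(z<.07)&(np.hypot(W[...,0]-c[0],W[...,1]-c[1])<.035)]
    k=cv2.minAreaRect((q[:,:2]*1000).astype(np.float32));print(n,len(q),k)
E
```

```text
t8.9 p [0.6099 0.0928 0.0526] yaw 120.2 F [-0.1  0.3  0.3] M [-0.01  0.06  0.05] op 1.000
q [ 0.43  0.52  1.73 -0.    0.89 -1.54]
down t11.3 p [0.4887 0.2726 0.0525] yaw -157.0 F [0.6 1.2 0.1] M [ 0.02 -0.01  0.02] op 1.002
grip t12.0 p [0.4879 0.2735 0.0525] yaw -157.0 F [-5.2  8.   4.2] M [ 1.27  0.82 -0.08] op 0.179
1 t12.2 p [0.4878 0.2736 0.0525] yaw -162.6 F [-1.   0.5  0.2] M [ 0.14  0.17 -0.04] op 0.175
2 t12.5 p [0.4879 0.2735 0.0525] yaw -168.2 F [-1.5  1.1  1.8] M [ 0.16  0.24 -0.09] op 0.181
3 t12.7 p [0.4879 0.2734 0.0525] yaw -173.9 F [-1.6  0.7  2.7] M [ 0.    0.27 -0.07] op 0.172
4 t13.0 p [0.4879 0.2734 0.0525] yaw -179.6 F [-2.  -0.4  3.1] M [-0.16  0.26 -0.06] op 0.177
5 t13.2 p [0.4879 0.2733 0.0525] yaw 174.7 F [-1.1 -1.4  3.6] M [-0.36  0.3  -0.08] op 0.173
6 t13.5 p [0.4879 0.2733 0.0525] yaw 168.9 F [-1.8 -2.9  4.1] M [-0.57  0.35 -0.07] op 0.175
7 t13.7 p [0.4878 0.2733 0.0525] yaw 163.2 F [-1.7 -5.2  5. ] M [-0.79  0.34 -0.02] op 0.171
8 t14.0 p [0.4878 0.2732 0.0525] yaw 157.4 F [-2.2 -4.9  5.4] M [-0.88  0.37 -0.01] op 0.176
9 t14.2 p [0.4878 0.2731 0.0525
[... 558 characters left out ...]
0.0524] yaw 117.4 F [ -1.3 -10.4   7.5] M [-1.73  0.34  0.41] op 0.176
16 t16.0 p [0.4875 0.2731 0.0525] yaw 111.7 F [-4.1 -5.4  6.4] M [-0.98  0.73  0.86] op 0.176
17 t16.2 p [0.4874 0.2731 0.0525] yaw 106.2 F [-4.3 -8.6  7.1] M [-1.    0.71  2.31] op 0.180
end t16.5 p [0.4874 0.2731 0.0525] yaw 106.2 F [-5.6 -2.   6.4] M [-0.19  0.88  2.24] op 0.179
 t19.9 p [ 0.6152 -0.2089  0.2   ] yaw 83.8 F [0.  0.7 0.2] M [-0.01  0.03 -0.02] op 0.998
[-0.4   0.58  1.42  0.    1.13 -0.29]
red 76 ((608.8596801757812, 94.95536804199219), (12.088935852050781, 43.75588607788086), 53.06052780151367)
blue 79 ((487.2887268066406, 273.5964660644531), (11.870341300964355, 44.720977783203125), 35.15435028076172)
```

```bash
sleep 25
```

```text
(no output)
```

View pics/c_top1.png

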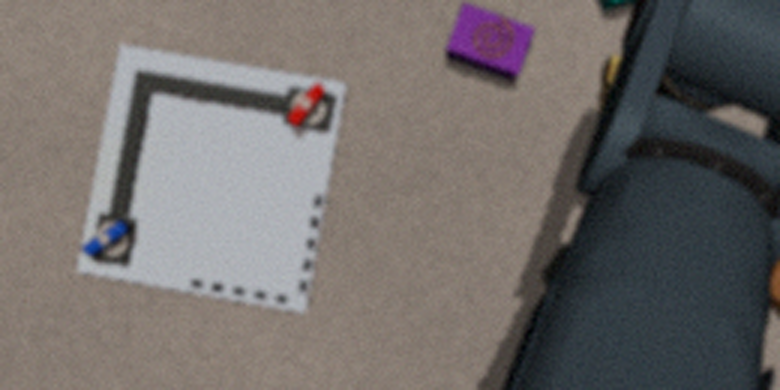

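Run:
```python
from h import *
x,y=.630,-.2147
r.set_gripper(.8)
r.move_to([x,y,.12],quat(83.7)); r.move_linear([x,y,.047],vel=.12); st('down')
r.set_gripper(0,squeeze=110); st('grip')
r.move_linear([x,y,.10],vel=.1); st('lift')
th=np.radians(-9.5);R=np.array([[np.cos(th),-np.sin(th)],[np.sin(th),np.cos(th)]]);C=np.array([.624,.2411])
g=C+R@[-.050,-.060]
r.move_to([g[0],g[1],.12],quat(80.5)); st('above')
d=snap('scene','scene2');cv2.imwrite('pics/c_scene2.png',cv2.resize(d['pixels'][130:290,300:500,::-1],None,fx=3.5,fy=3.5,interpolation=cv2.INTER_CUBIC))
```

```text
down t21.5 p [ 0.6305 -0.2149  0.048 ] yaw 83.7 F [ 0.1  1.1 -0.2] M [ 0.02  0.01 -0.01] op 0.801
grip t21.8 p [ 0.6306 -0.215   0.0484] yaw 83.7 F [-2.3  0.6  7. ] M [0.15 0.3  0.05] op 0.524
lift t22.5 p [ 0.6297 -0.2146  0.0997] yaw 83.7 F [ 0.  -0.3 -4.4] M [ 0.03 -0.03 -0.  ] op 0.521
above t24.0 p [0.5652 0.1893 0.1199] yaw 80.4 F [ 0.4 -0.1 -4.5] M [-0.03  0.02  0.  ] op 0.522
```

```bash
sleep 20
```

```text
(no output)
```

View pics/c_scene2.png

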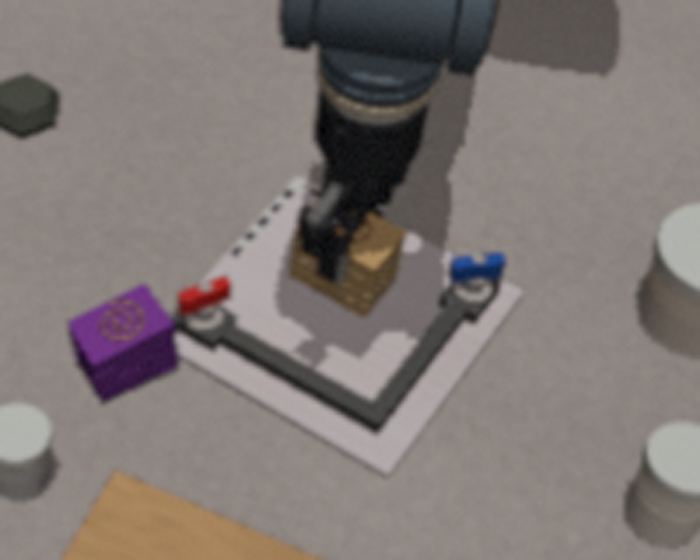

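```bash
cat >> h.py <<'E'
th=np.radians(-9.5);R2=np.array([[np.cos(th),-np.sin(th)],[np.sin(th),np.cos(th)]]);C=np.array([.624,.2411])
def go(l,z,vel=.05):
    g=C+R2@np.array(l); r.move_linear([g[0],g[1],z],rot=quat(80.5),vel=vel)
def FL():
    F=np.mean([(r.sleep(.03),r.current_contact_force())[1] for _ in range(3)],axis=0); return np.r_[F[:2]@R2,F[2]]
def pl(s,l,z):
    p=np.array(r.current_tool_pos()); print(s,'t%.1f'%r.current_t(),'cmd',np.round(l,4),round(z,4),'loc',((p[:2]-C)@R2).round(4),p[2].round(4),'yaw %.1f'%yaw(),'F',FL().round(1),'M',np.round(r.current_torque(),2),flush=True)
E
python3 - <<'E'
from h import *
l=np.array([-.032,-.045])
go([-.05,-.06],.062,.1); go(l,.062); pl('over',l,.062)
z=.0585
for i in range(8):
    go(l,z); F=FL()
    if F[2]>0: break
    z-=.0006
pl('plate',l,z)
z+=.0006; go(l,z); pl('unload',l,z)
for i in range(15):
    if -FL()[0]>6: break
    l[0]+=.001; go(l,z)
pl('x',l,z)
for i in range(20):
    if -FL()[1]>7: break
    l[1]+=.001; go(l,z)
    if i%2==0: pl('y',l,z)
pl('y',l,z)
np.save('l.npy',np.r_[l,z])
E
```

```text
over t25.4 cmd [-0.032 -0.045] 0.062 loc [-0.0321 -0.045 ] 0.0618 yaw 80.5 F [-0.1  0.1 -4.2] M [ 0.03  0.01 -0.05]
plate t26.9 cmd [-0.032 -0.045] 0.0567 loc [-0.0319 -0.045 ] 0.0569 yaw 80.5 F [-1.2 -1.5  1.2] M [-0.1   0.23  0.05]
unload t27.3 cmd [-0.032 -0.045] 0.0573 loc [-0.0321 -0.045 ] 0.057 yaw 80.5 F [-0.   0.  -3.9] M [-0.02 -0.01 -0.02]
x t32.0 cmd [-0.019 -0.045] 0.0573 loc [-0.0202 -0.0451] 0.0572 yaw 80.5 F [-8.6 -0.4  1.7] M [0.26 1.54 0.26]
y t32.5 cmd [-0.019 -0.044] 0.0573 loc [-0.0202 -0.0447] 0.0571 yaw 80.5 F [-8.3 -4.5  1.9] M [-0.36  1.62  0.18]
y t33.0 cmd [-0.019 -0.043] 0.0573 loc [-0.0202 -0.0442] 0.0571 yaw 80.5 F [-9.1 -7.6  2.9] M [-1.01  1.73  0.09]
```

Run:
```python
from h import *
*l,z=np.load('l.npy');l=np.array(l)
l[0]-=.0035; l[1]-=.002; z+=.0003; go(l,z); pl('back',l,z)
for i in range(30):
    if -FL()[1]>7: break
    l[1]+=.001; go(l,z)
    if i%3==2: pl('y',l,z)
pl('y',l,z)
for i in range(12):
    if -FL()[0]>16: break
    l[0]+=.0007; go(l,z); pl('x',l,z)
np.save('l.npy',np.r_[l,z])
```

```text
back t33.4 cmd [-0.0225 -0.045 ] 0.0576 loc [-0.0221 -0.0449] 0.0578 yaw 80.5 F [ 0.3 -0.1 -4.4] M [-0.02  0.03 -0.01]
y t34.5 cmd [-0.0225 -0.042 ] 0.0576 loc [-0.0225 -0.042 ] 0.0576 yaw 80.5 F [-0.  -0.1 -4.4] M [-0.06 -0.03  0.01]
y t35.7 cmd [-0.0225 -0.039 ] 0.0576 loc [-0.0225 -0.0389] 0.0576 yaw 80.5 F [ 0.1  0.1 -3.7] M [ 0.02  0.01 -0.03]
y t36.8 cmd [-0.0225 -0.036 ] 0.0576 loc [-0.0225 -0.0359] 0.0576 yaw 80.5 F [-0.1 -0.  -4.3] M [ 0.01  0.05 -0.01]
y t38.0 cmd [-0.0225 -0.033 ] 0.0576 loc [-0.0225 -0.0329] 0.0576 yaw 80.5 F [-0.3  0.1 -4. ] M [ 0.01  0.05 -0.01]
y t39.1 cmd [-0.0225 -0.03  ] 0.0576 loc [-0.0225 -0.031 ] 0.0577 yaw 80.5 F [ 0.1 -9.4 -0.5] M [-1.53  0.32  0.16]
y t39.3 cmd [-0.0225 -0.03  ] 0.0576 loc [-0.0225 -0.031 ] 0.0577 yaw 80.5 F [ 0.1 -9.7 -0.2] M [-1.62  0.28  0.2 ]
x t39.8 cmd [-0.0218 -0.03  ] 0.0576 loc [-0.0223 -0.031 ] 0.0575 yaw 80.5 F [-2.3 -8.9  1.3] M [-1.41  0.7   0.22]
x t40.2 cmd [-0.0211 -0.03  ] 0.0576 loc [-0.0219 -0.031 ] 0.0573 yaw 80.5 F [-3.1 -8.6  0. ] M [-1.3   0.92  0.25]
x t40.7 cmd [-0.0204 -0.03  ] 0.0576 loc [-0.0215 -0.031 ] 0.0572 yaw 80.5 F [-4.9 -8.4  0. ] M [-1.26  1.15  0.24]
x t41.1 cmd [-0.0197 -0.03  ] 0.0576 loc [-0.0213 -0.031 ] 0.0571 yaw 80.5 F [-7.6 -8.5  1.8] M [-1.14  1.55  0.41]
x t41.6 cmd [-0.019 -0.03 ] 0.0576 loc [-0.021  -0.0311] 0.0571 yaw 80.6 F [-10.1  -8.5   4.1] M [-1.02  1.97  0.38]
x t42.0 cmd [-0.0183 -0.03  ] 0.0576 loc [-0.0205 -0.0311] 0.0571 yaw 80.6 F [-10.3  -8.4   4.3] M [-0.99  2.16  0.47]
x t42.5 cmd [-0.0176 -0.03  ] 0.0576 loc [-0.02   -0.0311] 0.0571 yaw 80.6 F [-12.7  -8.6   5.2] M [-0.9   2.41  0.53]
x t42.9 cmd [-0.0169 -0.03  ] 0.0576 loc [-0.02   -0.0311] 0.0571 yaw 80.6 F [-16.6  -9.1   8.1] M [-0.81  3.06  0.46]
```

Run:
```python
from h import *
*l,z=np.load('l.npy');l=np.array(l)
z+=.0004; go(l,z); pl('z',l,z)
l[0]+=.0007; go(l,z); pl('x',l,z)
np.save('l.npy',np.r_[l,z])
print(Ro.from_quat(r.current_ee_rot()).as_matrix().round(4)[:,2])
for n in('top','scene'):
    d=snap(n,n+'3');W=cloud(d);hsv=cv2.cvtColor(d['pixels'],cv2.COLOR_RGB2HSV).astype(int);z_=W[...,2]
    L=(W[...,:2]-C)@R2
    m=(hsv[...,0]>8)&(hsv[...,0]<28)&(hsv[...,1]>70)&(np.abs(L[...,0]+.02)<.05)&(np.abs(L[...,1]+.035)<.06)
    t=m&(z_>.060)&(z_<.078);q=np.c_[L[t],z_[t]]
    if len(q)>10:
        A=np.c_[q[:,:2],np.ones(len(q))];print(n,len(q),'plane',np.linalg.lstsq(A,q[:,2],rcond=None)[0].round(3),'zmean',q[:,2].mean().round(4),'range',np.percentile(q[:,:2],[2,98],axis=0).round(4).tolist())
    for nm,sl,ax in(('x face',(L[...,0]>-.012)&(z_<.055)&(z_>.03),0),('y face',(z_<.055)&(z_>.03),1)):
        pass
    s=m&(z_<.058)&(z_>.028);q=np.c_[L[s],z_[s]]
    if len(q): print(n,'side',len(q),np.percentile(q,[2,50,98],axis=0).round(4).tolist())
a=cv2.resize(pickle.load(open('pics/scene3.pkl','rb'))['pixels'][160:270,340:480,::-1],None,fx=5,fy=5,interpolation=cv2.INTER_CUBIC);cv2.imwrite('pics/c_scene3.png',a)
```

```text
z t43.4 cmd [-0.0169 -0.03  ] 0.058 loc [-0.02   -0.0311] 0.0571 yaw 80.6 F [-14.6  -7.6   4. ] M [-0.77  2.75  0.52]
x t43.7 cmd [-0.0162 -0.03  ] 0.058 loc [-0.0199 -0.0311] 0.0571 yaw 80.6 F [-18.1  -7.6   7.3] M [-0.7   3.35  0.57]
[-0.0098 -0.0024 -0.9999]
top side 7 [[-0.0165, -0.0673, 0.0308], [-0.0095, -0.0668, 0.0408], [-0.002, -0.066, 0.0462]]
scene 185 plane [-0.053 -0.051  0.067] zmean 0.0685 range [[-0.0405, -0.0641], [0.0061, 0.0013]]
scene side 125 [[-0.0335, -0.0646, 0.0285], [0.0039, -0.0107, 0.0414], [0.0169, 0.0013, 0.0569]]
```

```bash
sleep 15
```

```text
(no output)
```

View pics/c_scene3.png

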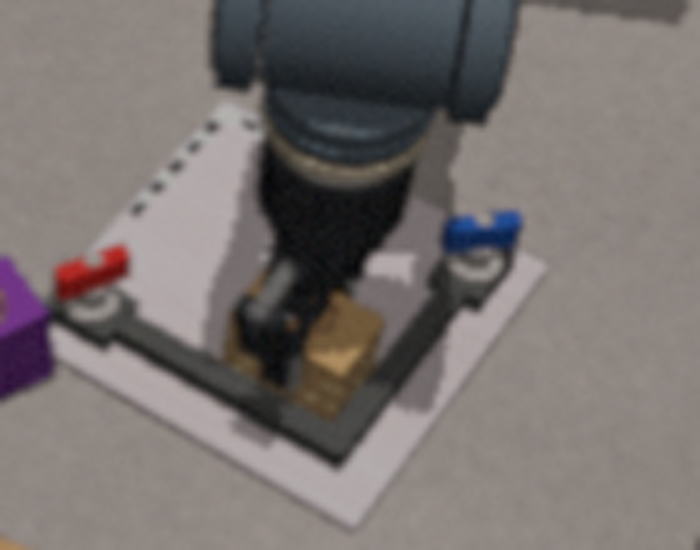

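```bash
cat > tilt.py <<'E'
from h import *
def tilt(ds,c):
    d=dict(ds[0]); st_=np.stack([np.where(x['depth']>0,x['depth'],np.nan) for x in ds]); d['depth']=np.nan_to_num(np.nanmedian(st_,0))
    W=cloud(d);hsv=cv2.cvtColor(d['pixels'],cv2.COLOR_RGB2HSV).astype(int);z=W[...,2];L=(W[...,:2]-c[:2])@R2
    # all normals from this: top region shrunk by 5 mm, in local axes about block centre
    m=(np.abs(L[...,0])<.018)&(np.abs(L[...,1])<.030)&(np.abs(z-c[2])<.010)&(hsv[...,0]>8)&(hsv[...,0]<28)&(hsv[...,1]>60)
    q=np.c_[L[m],z[m]]; 
    for _ in range(4):
        A=np.c_[q[:,:2],np.ones(len(q))];s=np.linalg.lstsq(A,q[:,2],rcond=None)[0];e=q[:,2]-A@s;sd=e.std();q=q[np.abs(e)<2.5*sd]
    print(len(q),'slope',s.round(4),'sd',sd.round(4),'se',(np.sqrt(np.diag(np.linalg.inv(A.T@A)))*sd).round(4), 'pts',np.percentile(q[:,:2],[5,95],axis=0).round(3).tolist(),flush=True)
E
python3 - <<'E'
from tilt import *
ld=lambda t:pickle.load(open(f'pics/{t}.pkl','rb'))
tilt([ld('scene0')],np.array([.630,-.2147,.06])); tilt([ld('top0')],np.array([.630,-.2147,.06]))
c=C+R2@np.array([-.0199,-.0325])
ds=[optics.get_image('scene') for _ in range(20)]; pickle.dump(ds,open('pics/seat.pkl','wb'))
tilt([ld('scene3')],np.r_[c,.068]); tilt(ds[:1],np.r_[c,.068]); tilt(ds,np.r_[c,.068]); pl('',[0],0)
E
```

```text
177 slope [-0.0053  0.0062  0.0604] sd 0.002 se [0.015  0.0089 0.0002] pts [[-0.016, -0.028], [0.016, 0.027]]
286 slope [-0.0074 -0.0098  0.0602] sd 0.0024 se [0.0138 0.0083 0.0001] pts [[-0.016, -0.027], [0.016, 0.027]]
101 slope [ 0.0135 -0.0474  0.0699] sd 0.0018 se [0.0165 0.0201 0.0004] pts [[-0.016, 0.007], [0.016, 0.028]]
101 slope [-0.0174 -0.0205  0.0696] sd 0.0019 se [0.0178 0.0215 0.0004] pts [[-0.015, 0.007], [0.016, 0.028]]
103 slope [-0.0035 -0.0408  0.0697] sd 0.0007 se [0.0062 0.0076 0.0001] pts [[-0.016, 0.006], [0.017, 0.029]]
 t44.9 cmd [0] 0 loc [-0.0199 -0.0311] 0.0571 yaw 80.6 F [-18.4  -7.9   6.9] M [-0.66  3.4   0.6 ]tilt.py:3: RuntimeWarning: All-NaN slice encountered
  d=dict(ds[0]); st_=np.stack([np.where(x['depth']>0,x['depth'],np.nan) for x in ds]); d['depth']=np.nan_to_num(np.nanmedian(st_,0))
```

Run:
```python
from tilt import *
l=np.array([-.0200,-.0311]);z=.0575
go(l,z); pl('relax',l,z)
r.set_gripper(.66); pl('open',l,z)
l[1]=-.0335; z=.0535; go(l,z); pl('lower',l,z)
c=np.r_[C+R2@np.array([-.0199,-.0325]),.068]
tilt([optics.get_image('scene') for _ in range(8)],c)
r.set_gripper(0,squeeze=120); pl('grip',l,z)
for i in range(8):
    if -FL()[1]>6.5: break
    l[1]+=.0004; go(l,z); pl('y',l,z)
for i in range(12):
    if -FL()[0]>14: break
    l[0]+=.0008; go(l,z); 
pl('x',l,z)
np.save('l.npy',np.r_[l,z])
tilt([optics.get_image('scene') for _ in range(15)],c); pl('end',l,z)
```

```text
relax t45.3 cmd [-0.02   -0.0311] 0.0575 loc [-0.0203 -0.0312] 0.0573 yaw 80.5 F [-4.3 -3.  -2.9] M [-0.43  0.87  0.13]
open t45.6 cmd [-0.02   -0.0311] 0.0575 loc [-0.0191 -0.0307] 0.0582 yaw 80.5 F [ 0.1  0.1 -0.1] M [-0.05 -0.01  0.04]
lower t46.0 cmd [-0.02   -0.0335] 0.0535 loc [-0.0201 -0.0337] 0.0532 yaw 80.5 F [-0.2 -0.  -0.2] M [-0.02  0.04 -0.  ]
116 slope [-0.0001 -0.0032  0.0687] sd 0.0008 se [0.0069 0.0084 0.0002] pts [[-0.016, 0.004], [0.017, 0.029]]
grip t46.8 cmd [-0.02   -0.0335] 0.0535 loc [-0.0202 -0.0335] 0.0539 yaw 80.5 F [-3.6 -1.2  5.7] M [-0.12  0.44  0.05]
y t47.2 cmd [-0.02   -0.0331] 0.0535 loc [-0.0201 -0.0335] 0.0539 yaw 80.5 F [-3.1 -3.8  7. ] M [-0.52  0.49  0.01]
y t47.6 cmd [-0.02   -0.0327] 0.0535 loc [-0.0202 -0.0334] 0.054 yaw 80.5 F [-3.5 -6.2  7.4] M [-0.84  0.61  0.05]
y t48.1 cmd [-0.02   -0.0323] 0.0535 loc [-0.0202 -0.0333] 0.0539 yaw 80.5 F [-4.  -8.2  8.3] M [-1.24  0.67  0.01]
x t49.5 cmd [-0.0176 -0.0323] 0.0535 loc [-0.0199 -0.0333] 0.054 yaw 80.5 F [-16.5  -8.7  18.7] M [-0.81  2.81  0.09]
111 slope [-0.009  -0.0181  0.0691] sd 0.0007 se [0.006  0.0077 0.0001] pts [[-0.016, 0.005], [0.017, 0.029]]
end t50.3 cmd [-0.0176 -0.0323] 0.0535 loc [-0.0199 -0.0333] 0.054 yaw 80.5 F [-16.6  -9.   18.3] M [-0.84  2.72  0.1 ]
```

Run:
```python
from tilt import *
*l,z=np.load('l.npy');l=np.array(l)
l[0]=-.0205; go(l,z); pl('xback',l,z)
for i in range(8):
    if FL()[2]<-2.5: break
    z+=.0004; go(l,z)
pl('unload',l,z)
for i in range(8):
    if -FL()[1]>8.5: break
    l[1]+=.0004; go(l,z); pl('y',l,z)
for i in range(12):
    if -FL()[0]>16.5: break
    l[0]+=.0008; go(l,z); pl('x',l,z)
    if FL()[2]>5: z+=.0003
np.save('l.npy',np.r_[l,z])
c=np.r_[C+R2@np.array([-.0199,-.0325]),.068]
tilt([optics.get_image('scene') for _ in range(15)],c); pl('end',l,z)
```

```text
xback t50.6 cmd [-0.0205 -0.0323] 0.0535 loc [-0.0207 -0.0331] 0.054 yaw 80.5 F [-4.4 -6.8  7.7] M [-0.95  0.68  0.05]
unload t51.9 cmd [-0.0205 -0.0323] 0.0547 loc [-0.0208 -0.0331] 0.0541 yaw 80.5 F [ 0.6 -5.4 -3.2] M [-1.07  0.03  0.03]
y t52.4 cmd [-0.0205 -0.0319] 0.0547 loc [-0.0207 -0.033 ] 0.0541 yaw 80.5 F [ 0.6 -7.9 -2.8] M [-1.51  0.15  0.15]
y t52.8 cmd [-0.0205 -0.0315] 0.0547 loc [-0.0208 -0.033 ] 0.0542 yaw 80.5 F [  0.7 -10.9  -1. ] M [-1.82  0.22  0.07]
x t53.4 cmd [-0.0197 -0.0315] 0.0547 loc [-0.0207 -0.033 ] 0.0541 yaw 80.5 F [ -3.6 -11.4   1.3] M [-1.73  0.82  0.24]
x t53.9 cmd [-0.0189 -0.0315] 0.0547 loc [-0.0205 -0.033 ] 0.0541 yaw 80.5 F [ -7.3 -10.7   3.5] M [-1.61  1.51  0.25]
x t54.5 cmd [-0.0181 -0.0315] 0.0547 loc [-0.0203 -0.033 ] 0.0541 yaw 80.5 F [-11.2 -11.2   7.8] M [-1.49  2.14  0.35]
x t55.0 cmd [-0.0173 -0.0315] 0.055 loc [-0.0199 -0.033 ] 0.0542 yaw 80.5 F [-12.7 -10.5   6.4] M [-1.27  2.39  0.35]
x t55.5 cmd [-0.0165 -0.0315] 0.0553 loc [-0.0198 -0.033 ] 0.0542 yaw 80.5 F [-15.4  -9.8   7.1] M [-1.17  2.81  0.37]
x t56.1 cmd [-0.0157 -0.0315] 0.0556 loc [-0.0197 -0.033 ] 0.0542 yaw 80.5 F [-18.8  -8.9   7. ] M [-0.92  3.26  0.26]
108 slope [-0.011  -0.0173  0.0692] sd 0.0007 se [0.0063 0.0085 0.0002] pts [[-0.016, 0.006], [0.016, 0.028]]
end t57.1 cmd [-0.0157 -0.0315] 0.0559 loc [-0.0197 -0.033 ] 0.0542 yaw 80.5 F [-18.8  -9.7   6.8] M [-0.92  3.27  0.31]
```

Run:
```python
from tilt import *
*l,z=np.load('l.npy');l=np.array(l)
z=.0563; go(l,z); pl('z',l,z)
l[0]+=.0008; go(l,z); pl('x',l,z)
z+=.0004; l[0]+=.0006; go(l,z); pl('x',l,z)
c=np.r_[C+R2@np.array([-.0199,-.0325]),.068]
tilt([optics.get_image('scene') for _ in range(12)],c); pl('end',l,z)
```

```text
z t57.5 cmd [-0.0157 -0.0315] 0.0563 loc [-0.0197 -0.033 ] 0.0543 yaw 80.5 F [-15.4  -8.1   0.3] M [-0.82  2.8   0.27]
x t57.9 cmd [-0.0149 -0.0315] 0.0563 loc [-0.0196 -0.033 ] 0.0543 yaw 80.5 F [-20.5  -8.3   3.7] M [-0.7   3.55  0.28]
x t58.2 cmd [-0.0143 -0.0315] 0.0567 loc [-0.0196 -0.033 ] 0.0543 yaw 80.5 F [-21.6  -6.6   2.3] M [-0.54  3.83  0.26]
105 slope [-0.0124 -0.0218  0.0692] sd 0.0006 se [0.0057 0.0078 0.0001] pts [[-0.016, 0.005], [0.016, 0.029]]
end t58.9 cmd [-0.0143 -0.0315] 0.0567 loc [-0.0196 -0.033 ] 0.0543 yaw 80.5 F [-21.8  -6.7   2.6] M [-0.52  3.83  0.25]
```

Run:
```python
from h import *
l=np.array([-.0143,-.0309]);z=.0567
go(l,z); pl('y',l,z); r.sleep(.4); pl('end',l,z)
r.hand_in(); pl('after',l,z)
```

```text
y t59.2 cmd [-0.0143 -0.0309] 0.0567 loc [-0.0196 -0.0329] 0.0544 yaw 80.5 F [-21.9 -10.8   3.9] M [-1.13  3.87  0.23]
end t59.8 cmd [-0.0143 -0.0309] 0.0567 loc [-0.0196 -0.0329] 0.0544 yaw 80.5 F [-21.3 -10.3   4.1] M [-1.07  3.96  0.33]
the job is handed in; nothing more can be done
the job is handed in; nothing more can be done
```

I tightened the red knob and then the blue one, pressed the block into the corner, and handed in at about 60 s, still gripping and pushing. The hand-in reports no verdict.

- **Knobs:** Both turned clockwise until the wrist torque rose sharply at the end stop (2.2 to 2.8 N m, against near zero before). A top picture afterwards showed turns of about 1.30 rad (red) and 1.36 rad (blue). I couldn't read the joint values, so tightness rests on the torque rise.
- **Block:** The first seating leaned about 0.04 rad towards the short stop. I opened the jaws, let the block settle flat, gripped it again lower down at 120 N, and repeated the pushes.
- **Last checks:**
  - The force against the long stop side was about 21 N and against the short stop side about 10 N, and the block had stopped moving on both axes. These are wrist forces; friction may carry part of them, so the force on each stop was not measured directly.
  - The tilt was about 0.025 rad (±0.008), with the limit at 0.06, measured just before a final 0.6 mm extra push command on the short stop.
- **A disagreement:** Contact on the long stop came about 3 mm past where the camera put the corner. I trusted the contact.
- **Bystanders:** The arm and gripper made no contact with rocks, jars or tray that I noticed. I took no final picture to measure their positions.

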